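# Scoop the turned beads into the empty bay

### The job

Take the small scoop by its handle, scoop up both wooden beads together from the ramped bay of the tray, and tip them into the tray's empty bay; do not touch the beads with the gripper. Then set the scoop down upright on the worktop, clear of the tray, and let go.

Things in the scene. Friction and masses are not known exactly. Their poses are not given: they have to be found in the camera images.
- scoop: aluminium scoop, right of the tray past a cable. Origin: centre of pan underside; x out of the open lip, z up. Pan x -40 (closed back) to 40 mm (lip), 74 wide, 68 inside, floor 2 thick with no rim at the lip, walls 26 high. Wooden bar handle over it: x -44 to 26, 18 wide in y, z 73 to 95, post at the back; grip from above across y. 15 deg lip-up keeps the beads in, 30 deg lip-down empties it. 150 g
- tray: fixed tray, 212 (x) by 210 (y) by 40 mm high; x away from the robot, y left. Origin: underside centre. Floor top z 6; walls 8 thick, to z 40. Two bays, each x -98 to 98. Right bay y -97 to 1 holds the beads; at its far end a ramp rises from the floor at x 76 to the wall top at x 98: push the beads to it and the lip runs under them (1 to 3 mm off the floor: pressed down it sticks). Left bay y 9 to 97: empty, flat
- bead_0: smooth turned wooden ball, 26 mm in diameter, with a thin dark drilled hole; rolls freely, 12 g. Origin at its centre. Both balls start side by side in the tray's ramped bay, in front of the ramp (tray x 36 to 62 mm), this one on the right (tray y -65 to -61 mm). 
- bead_1: smooth turned wooden ball, 26 mm in diameter, with a thin dark drilled hole; rolls freely, 12 g. Origin at its centre. Both balls start side by side in the tray's ramped bay, in front of the ramp (tray x 36 to 62 mm), this one on the left (tray y -35 to -31 mm). 
Things that resemble listed ones, but are neither listed nor needed, are in the scene too. Leave any blue or purple look-alike of the bead_0 alone.

How it is judged:
By the outcome, as a careful person would: the job done as asked, in the order asked, and still so for the second after the job is handed in, with the robot touching nothing.
It also fails if it takes over 51 s, if anything falls off the work surface, if the arm or the gripper's body presses on something with over 40 N, if the wrist force passes 120 N, or if a joint passes its speed limit or range.

### The arm

A 7-joint arm with a two-finger parallel gripper is mounted at the origin on a cart in front of the work surface, level with it; the furniture and walls round the work are solid. World frame = base frame: x ahead of the robot, y to its left, z up, the work surface at z = 0. Lengths are in m, angles in rad, forces in N, time in s.
With the tool pointing down it reaches from about 0.425 to 0.875 m from the base axis. Payload 4.7 kg.
Tool frame: the origin (TCP) lies on the centre line of the jaws, within the pads' length; the fingertips stand 25 mm ahead of it and the grasp point (between the pads) lies 6 mm ahead of it; z points along the fingers, y is the direction in which the jaws open and shut (so a half turn about z gives the same grasp; the last joint's range is limited). The gripper opens to 85 mm and grips with 20 to 120 N. Pads are 22 mm wide; open, the fingers measure 114 mm over their backs; the gripper's body (76 mm by 85 mm) begins 54 mm behind the grasp point. The pads swing forward as they close: fully open they stand 13 mm farther back than shut.
Start: joints at [1.211, 0.321, -0.07, 1.45, 0.023, 1.371, -0.057], TCP at [0.237, -0.605, 0.256] pointing down, gripper open.
Joint ranges: [-2.86, 2.86], [-0.3, 2.09], [-1.38, 1.24], [0.06, 2.45], [-1.56, 4.7], [0.09, 2.05], [-2.69, 2.69]. Speed limits (rad/s): [2.57, 2.57, 3.14, 3.14, 3.14, 3.14, 3.14].

### API

Orientations are given as a 3x3 rotation matrix whose columns are the frame's x, y, z axes.
In Python, from workcell import robot, vision, models gives the robot as it stands. The module is installed in compiled form; this text tells all that it offers.
- The arm moves only by the tool servo_tool, never from a script. Its argument "rows" is text: rows parted by semicolons, each of 7 numbers parted by spaces: the turn, a rotation vector about the tool's x, y, z in degrees, then the shift along the tool's x, y, z in mm, then the finger opening in mm, from 0 to 85.4. A call has 1 to 5 rows; each row is the pose to reach, as a shift and turn from the pose commanded when the call began, along the tool's axes at that moment; what a row does not reach only later rows make up. A row lasts 1/10 s, in which the tool goes at most 50 mm and 8.59 degrees, less where a joint would pass 70% of its speed; a pose out of reach is approached as far as the arm can. A call with a gripper value outside its range is refused whole. The fingers move at their own pace and stop on an object; "squeeze" is the grip in N (left out, the last holds). Time passes only in rows, so rows that repeat a pose let the fingers close. It gives the time, the measured TCP pose, the force and the opening at its end, in the units of the state.
- robot.sense(): the state, without advancing time (a new reading comes with each control period).
- vision.capture(name): name is "scene" or "side" or "wrist"; returns a dict with "img" (420x560x3 uint8, red, green, blue), "z_map" (420x560 float32, m along the optical axis (not along the pixel's ray), 0 where there is no reading), "intrinsics" (3x3 intrinsics, pixels), "R" (3x3) and "t" (3): a world point X has camera coordinates R X + t; the wrist camera has in their place "T_tool_cam" (4x4, takes a point from camera to tool coordinates, whose origin is the TCP and whose axes are the flange's). Camera axes: x right, y down, z forward; pixel columns grow to the right and rows downward; lengths in m; the calibration is good to about 2 mm. A picture is of the moment at which its call begins: read the wrist's pose just before it.
- robot.hand_in(): hands the job in, once; it reports no verdict.
Trained networks look in a picture, given as the dict that the camera call returned (one of the last four; its "shot" number tells which), for a name from the list of things; names that differ only in an ending like _2 or _b are one class to them, and where a whole thing is asked for, a point or a joint stands for the part that bears it (a point fixed in the world has none). Each returns a list of dicts, best first, with "p" (0 to 1); they miss things now and then, are a little off and sometimes report something else, mostly with a low value. They report only what shows in the picture. A call takes as long as a camera call. They do not tell look-alikes from the thing itself.
- models.recognise(picture, query): "position" ([column, row] in pixels, amid what is visible of it).
- models.outline_of(picture, query): "mask" (420x560 bool, what is visible of it) and "position" ([column, row] in pixels, amid what is visible of it).
- models.spot_point(picture, query): "position" ([column, row] in pixels: a listed point, or the origin of a listed thing).
The state is a dict: "time": time; "joints": joint angles; "qd": joint speeds; "joint_efforts": joint torques, N m; "position": TCP position; "ee_rot": TCP orientation; "contact_force": force on the tool from outside, world axes, zero at the start; "ft_torque": the same for the moment, N m; "opening": finger opening in m.
Only numpy, scipy, OpenCV 4.12 (cv2) and the standard library are available. Lean on these libraries where they do the work, as an engineer would, in place of code of your own. Each camera call takes 0.05 s, during which the arm holds its last target. There are 200 camera calls.

## Working session

There is one attempt and no reset: what is moved stays moved. The work goes in short steps, Python scripts to look and compute and a tool call to move; the robot and the scene stay as the last step left them, time stands still between calls to the robot, and variables do not carry over. Pictures are saved under pics/ and viewed, about 8 in all and at most 12, crops included, and the job is handed in when it is done.

Besides the shell and the picture viewer there is one more tool, called after "Emit:" as name(argument=value, ...), one argument or row to a line, values as JSON. servo_tool: Moves the arm, as the interface text tells. Its arguments: {"type":"object","properties":{"rows":{"type":"string"},"squeeze":{"type":"number"}},"required":["rows"]}

```bash
mkdir -p pics
cat > h.py <<'E'
import numpy as np, cv2
from workcell import robot, vision, models
np.set_printoptions(precision=4,suppress=True)
def pts(p,m):
    K=p["intrinsics"]; r,c=np.nonzero(m&(p["z_map"]>0)); z=p["z_map"][r,c]
    X=np.c_[(c-K[0,2])/K[0,0]*z,(r-K[1,2])/K[1,1]*z,z]
    if "R" in p: return (X-p["t"])@p["R"]
    T=p["T_tool_cam"]; X=X@T[:3,:3].T+T[:3,3]
    return X@p["s"]["ee_rot"].T+p["s"]["position"]
def cap(n,f=None):
    s=robot.sense(); p=vision.capture(n); p["s"]=s
    if f: cv2.imwrite("pics/"+f,p["img"][:,:,::-1])
    return p
E
python3 - <<'E'
from h import *
s=robot.sense(); print(s["time"],s["position"],s["ee_rot"])
for n in("scene","side"):
    p=cap(n,n+"0.png")
    for q in("scoop","tray","bead_0"):
        for d in models.outline_of(p,q)[:4]:
            X=pts(p,d["mask"]); 
            if len(X): print(n,q,round(d["p"],2),d["position"],d["mask"].sum(),np.median(X,0),np.percentile(X,2,axis=0),np.percentile(X,98,axis=0))
        print([ (round(d["p"],2),d["position"]) for d in models.spot_point(p,q)[:3]])
E
cd pics; python3 -c "
import cv2,numpy as np
a=cv2.imread('scene0.png');b=cv2.imread('side0.png');cv2.imwrite('a.png',cv2.resize(np.vstack([a,b]),(800,1200))[:600]);cv2.imwrite('b.png',b)"
```

```text
0.0 [ 0.2371 -0.6047  0.2552] [[ 0.9309  0.3652 -0.0008]
 [ 0.3652 -0.9309  0.0017]
 [-0.0001 -0.0019 -1.    ]]
scene scoop 0.55 [384.9, 275.2] 2155 [ 0.5049 -0.4775  0.0196] [ 0.4792 -0.5211  0.0005] [ 0.566  -0.4374  0.0951]
[(0.89, [387.8, 283.9]), (0.29, [286.1, 235.3])]
scene tray 0.69 [247.1, 238.0] 7702 [ 0.4579 -0.1958  0.0202] [ 0.3593 -0.3022  0.0009] [ 0.578  -0.0879  0.0403]
[(0.82, [246.9, 243.1])]
scene bead_0 0.72 [382.4, 275.4] 2165 [ 0.5051 -0.4772  0.0195] [ 0.4792 -0.5213  0.0004] [ 0.5679 -0.4363  0.0951]
scene bead_0 0.68 [272.3, 233.7] 150 [ 0.5031 -0.2353  0.0223] [ 0.4951 -0.2431  0.0055] [ 0.5434 -0.1973  0.0318]
scene bead_0 0.57 [287.4, 238.4] 69 [ 0.5139 -0.2641  0.026 ] [ 0.5074 -0.2709  0.0188] [ 0.5224 -0.2556  0.031 ]
scene bead_0 0.55 [196.7, 212.9] 128 [ 0.4816 -0.0271  0.016 ] [ 0.4471 -0.0855 -0.0017] [0.5266 0.03   0.0387]
[(0.56, [273.8, 232.9]), (0.53, [196.7, 214.6]), (0.48, [324.6, 222.2])]
side scoop 0.62 [253.9, 140.9] 1537 [ 0.521  -0.4762  0.011 ] [ 0.4854 -0.5201 -0.0002] [ 0.5634 -0.4352  0.0962]
[]
side tray 0.78 [335.4, 237.1] 12508 [ 0.4693 -0.1802  0.0094] [ 0.3688 -0.2961  0.0032] [ 0.5814 -0.0819  0.0416]
[(0.76, [335.4, 245.6])]
side bead_0 0.67 [296.9, 212.8] 150 [ 0.5225 -0.2542  0.0272] [ 0.51   -0.2669  0.0152] [ 0.5328 -0.2473  0.0328]
side bead_0 0.52 [367.6, 315.2] 204 [ 0.4893 -0.0185  0.0211] [ 0.4767 -0.0307  0.0075] [ 0.4983 -0.0102  0.0271]
side bead_0 0.47 [305.0, 223.2] 152 [ 0.5112 -0.2251  0.0266] [ 0.4992 -0.2366  0.0165] [ 0.5203 -0.2179  0.0331]
side bead_0 0.47 [235.0, 229.0] 158 [ 0.6345 -0.2587  0.0202] [ 0.6224 -0.2713  0.0084] [ 0.645  -0.2516  0.0268]
[(0.58, [371.9, 315.6]), (0.54, [294.7, 214.5]), (0.54, [304.5, 223.9])]
```

View pics/scene0.png

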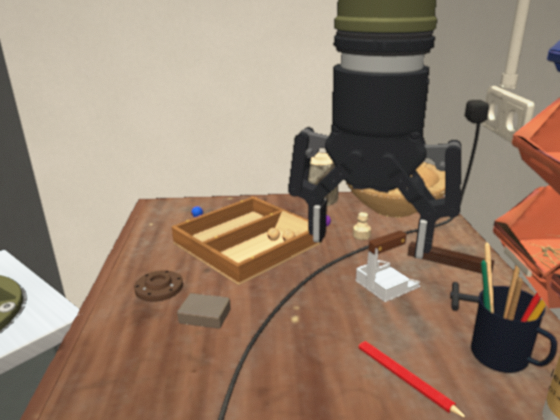

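View pics/side0.png

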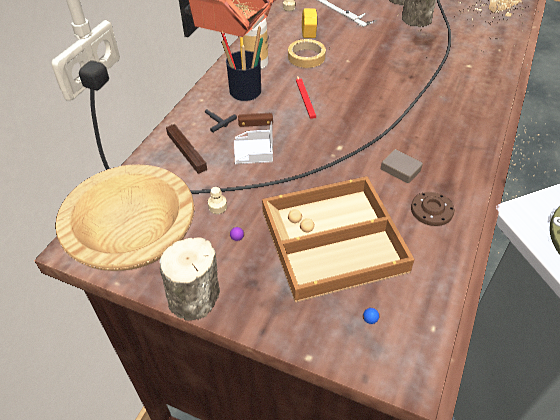

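Run:
```python
from h import *
H=[];T=[];P=[]
for n in("scene","side"):
    p=cap(n); m=np.ones(p["z_map"].shape,bool); X=pts(p,m)
    b=lambda lo,hi:np.all((X>lo)&(X<hi),1)
    h=X[b([.44,-.56,.085],[.62,-.40,.1])]; t=X[b([.33,-.33,.037],[.62,-.05,.044])]; q=X[b([.44,-.56,.020],[.62,-.40,.030])]
    for k,a in(("handle",h),("tray",t),("panrim",q)):
        print(n,k,len(a),cv2.minAreaRect(a[:,:2].astype(np.float32)*1000) if len(a)>5 else "", np.median(a,0) if len(a) else "")
    if n=="side":
        post=X[b([.44,-.56,.035],[.62,-.40,.07])]; print("post",len(post),np.median(post,0),post.min(0),post.max(0))
        c=p["img"][90:250,190:350]; cv2.imwrite("pics/c.png",cv2.resize(c[:,:,::-1],None,fx=4,fy=4,interpolation=cv2.INTER_CUBIC)[:600])
```

```text
scene handle 381 ((516.4642333984375, -477.8076477050781), (19.216434478759766, 70.2835464477539), 72.02288055419922) [ 0.5118 -0.4794  0.0934]
scene tray 1186 ((471.8882141113281, -192.01528930664062), (213.8478546142578, 214.87730407714844), 85.01249694824219) [ 0.4416 -0.1916  0.0392]
scene panrim 290 ((514.6510620117188, -476.41937255859375), (76.91304016113281, 62.73093032836914), 75.4457778930664) [ 0.4946 -0.4809  0.024 ]
side handle 307 ((518.2800903320312, -476.2677307128906), (25.016651153564453, 69.1651382446289), 73.48296356201172) [ 0.5185 -0.4724  0.0938]
side tray 2253 ((472.30816650390625, -192.32814025878906), (212.65753173828125, 212.85377502441406), 84.8313980102539) [ 0.481  -0.184   0.0398]
side panrim 169 ((516.3338012695312, -475.6922912597656), (79.62017822265625, 60.70904541015625), 74.67466735839844) [ 0.5113 -0.4504  0.0242]
post 34 [ 0.4911 -0.4596  0.0518] [ 0.4881 -0.4621  0.0359] [ 0.4939 -0.4563  0.0694]
```

View pics/c.png

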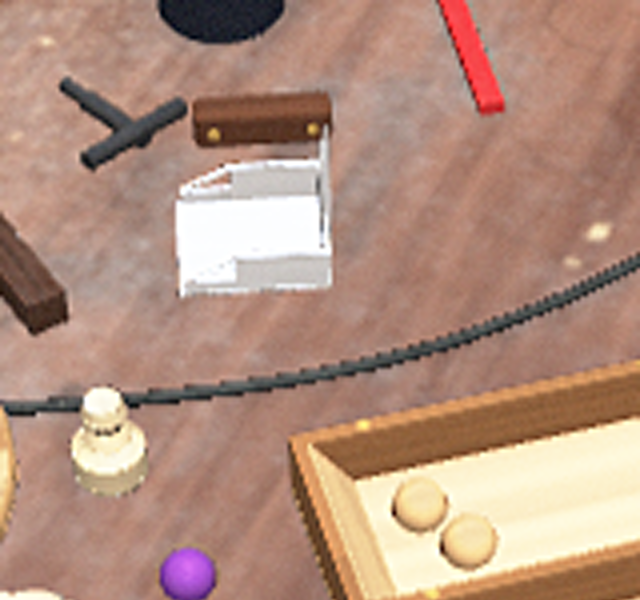

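```bash
cat >> h.py <<'E'
from scipy.spatial.transform import Rotation as Ro
D=np.diag([1.,-1,-1])
def toolR(yaw,pitch=0): # scoop yaw, pitch>0 lip-up, deg
    return Ro.from_euler("ZY",[yaw,-pitch],degrees=True).as_matrix()@D
def rel(R,p):
    s=robot.sense(); A=s["ee_rot"]
    print("turn",Ro.from_matrix(A.T@R).as_rotvec(degrees=True).round(2),"shift",(A.T@(np.array(p)-s["position"])*1000).round(1))
E
python3 -c "
from h import *
rel(toolR(-17.5),[.517,-.477,.20])"
```

```text
turn [ 0.01  0.   38.92] shift [307.1 -17.2  56.3]
```

Emit:
servo_tool(
  rows="0 0 8 60 -3 0 85; 0 0 16 120 -6 0 85; 0 0 24 180 -10 10 85; 0 0 32 245 -14 30 85; 0 0 38.9 307 -17 50 85",
)

```text
time: 1.3
position: [0.4631, -0.5019, 0.2246]
ee_rot: [[0.952, -0.306, 0.001], [-0.306, -0.952, -0.001], [0.002, 0.001, -1.0]]
contact_force: [0.7, -0.7, 0.3]
opening: 0.0851
```

Emit:
servo_tool(
  rows="0 0 0 0 0 0 85; 0 0 0 0 0 0 85",
)

```text
time: 1.5
position: [0.4627, -0.5009, 0.2232]
ee_rot: [[0.955, -0.296, -0.001], [-0.296, -0.955, 0.001], [-0.001, -0.001, -1.0]]
contact_force: [-0.2, -1.0, 0.5]
opening: 0.0853
```

Run:
```python
from h import *
p=cap("wrist","w1.png"); print(p["s"]["position"],p["s"]["ee_rot"],p["s"]["contact_force"])
X=pts(p,np.ones((420,560),bool)); b=lambda lo,hi:X[np.all((X>lo)&(X<hi),1)]
for k,a in(("handle",b([.44,-.56,.088],[.62,-.40,.1])),("rim",b([.44,-.56,.021],[.62,-.40,.030])),("floor",b([.46,-.53,.0],[.6,-.42,.03]))):
    print(k,len(a),np.median(a,0),cv2.minAreaRect(a[:,:2].astype(np.float32)*1000))
rel(toolR(-17.5),[.517,-.477,.092])
```

```text
[ 0.4627 -0.5009  0.2232] [[ 0.9552 -0.2959 -0.0009]
 [-0.2959 -0.9552  0.0011]
 [-0.0012 -0.0008 -1.    ]] [-0.1921 -0.9826  0.5366]
handle 2182 [ 0.5219 -0.4792  0.0962] ((519.91796875, -477.85125732421875), (18.59346580505371, 69.13760375976562), 73.19124603271484)
rim 630 [ 0.5113 -0.473   0.0269] ((519.630126953125, -477.9518737792969), (75.63402557373047, 64.81707763671875), 71.25511932373047)
floor 12435 [ 0.5427 -0.4851  0.0022] ((530.0030517578125, -474.9979553222656), (109.99520111083984, 139.9896697998047), 89.99835968017578)
turn [0.04 0.05 0.08] shift [ 46.  -41.6 131.9]
```

View pics/w1.png

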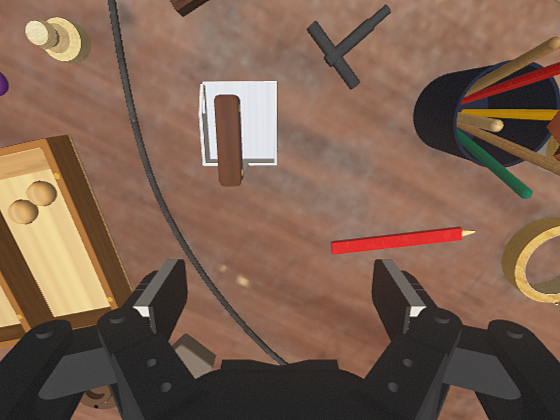

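Emit:
servo_tool(
  rows="0 0 0 12 -10 5 60; 0 0 0 25 -22 10 60; 0 0 0 40 -35 20 60; 0 0 0 47 -41 40 60; 0 0 0 47 -41 60 60",
)

```text
time: 2.05
position: [0.5223, -0.4746, 0.163]
ee_rot: [[0.955, -0.296, 0.002], [-0.296, -0.955, 0.001], [0.002, -0.002, -1.0]]
contact_force: [-0.4, 0.0, -0.8]
opening: 0.0602
```

```bash
python3 -c "
from h import *
print(robot.sense()['position'])
rel(toolR(-17.2),[.5185,-.478,.092])"
```

```text
[ 0.5223 -0.4746  0.163 ]
turn [-0.12 -0.11 -0.02] shift [-2.7  4.5 71. ]
```

Emit:
servo_tool(
  rows="0 0 0 -2 4 20 60; 0 0 0 -2.5 4.5 40 60; 0 0 0 -2.5 4.5 60 60; 0 0 0 -2.5 4.5 71 60; 0 0 0 -2.5 4.5 71 60",
)

```text
time: 2.55
position: [0.5145, -0.4794, 0.0904]
ee_rot: [[0.954, -0.299, -0.003], [-0.299, -0.954, 0.003], [-0.004, -0.002, -1.0]]
contact_force: [1.2, 0.6, -0.7]
opening: 0.0596
```

Emit:
servo_tool(
  rows="0 0 0 0 0 0 60",
)

```text
time: 2.65
position: [0.5154, -0.4809, 0.0934]
ee_rot: [[0.954, -0.3, 0.001], [-0.3, -0.954, -0.0], [0.0, -0.0, -1.0]]
contact_force: [-0.0, -0.5, 0.2]
opening: 0.0603
```

Emit:
servo_tool(
  rows="0 0 0 2 -3 0 60; 0 0 0 2 -3 1 30; 0 0 0 2 -3 1 10; 0 0 0 2 -3 1 10; 0 0 0 2 -3 1 10",
  squeeze=70,
)

```text
time: 3.15
position: [0.5175, -0.4789, 0.0924]
ee_rot: [[0.954, -0.3, 0.0], [-0.3, -0.954, -0.0], [0.0, -0.0, -1.0]]
contact_force: [0.5, 0.5, 0.8]
opening: 0.0172
```

Emit:
servo_tool(
  rows="0 0 0 0 0 0 10; 0 0 0 0 0 0 10; 0 0 0 0 0 0 10; 0 0 0 0 0 -20 10; 0 0 0 0 0 -40 10",
)

```text
time: 3.65
position: [0.5162, -0.4786, 0.1308]
ee_rot: [[0.954, -0.301, -0.003], [-0.301, -0.954, 0.002], [-0.003, -0.001, -1.0]]
contact_force: [-0.3, -0.7, -0.9]
opening: 0.0169
```

Emit:
servo_tool(
  rows="0 0 0 0 0 -15 10; 0 0 0 0 0 -30 10; 0 0 0 0 0 -50 10; 0 0 0 0 0 -60 10; 0 0 0 0 0 -60 10",
)

```text
time: 4.15
position: [0.518, -0.4797, 0.1941]
ee_rot: [[0.954, -0.301, 0.002], [-0.301, -0.954, -0.002], [0.003, 0.002, -1.0]]
contact_force: [0.1, -0.0, -1.3]
opening: 0.017
```

```bash
cat >> h.py <<'E'
def scooploc():
    # handle & rim seen by side/scene cams, expressed in tool frame
    for n in("side","scene"):
        p=cap(n,n+"_s.png"); X=pts(p,np.ones((420,560),bool)); s=p["s"]
        L=(X-s["position"])@s["ee_rot"]*1000
        a=L[(abs(L[:,0])<80)&(abs(L[:,1])<60)&(L[:,2]>55)&(L[:,2]<110)]
        print(n,len(a),"min",np.percentile(a,1,axis=0),"max",np.percentile(a,99,axis=0),cv2.minAreaRect(a[:,:2].astype(np.float32)))
E
python3 -c "
from h import *
scooploc(); s=robot.sense(); print(s['position'],s['ee_rot'],s['opening'],s['contact_force'])"
```

```text
side 1261 min [-30.247  -40.3435  63.8791] max [48.02   36.3881 92.345 ] ((8.16347885131836, -1.9033279418945312), (80.29032135009766, 79.22286224365234), 0.048479340970516205)
scene 1440 min [-34.215  -36.776   57.3093] max [46.4591 36.999  91.7357] ((6.6504974365234375, -0.23587417602539062), (76.69568634033203, 83.38427734375), 89.26514434814453)
[ 0.5171 -0.4788  0.1915] [[ 0.9538 -0.3004 -0.0007]
 [-0.3004 -0.9538  0.0004]
 [-0.0008 -0.0002 -1.    ]] 0.01679987896183964 [-0.0064  1.0416 -1.2029]
```

View pics/side_s.png

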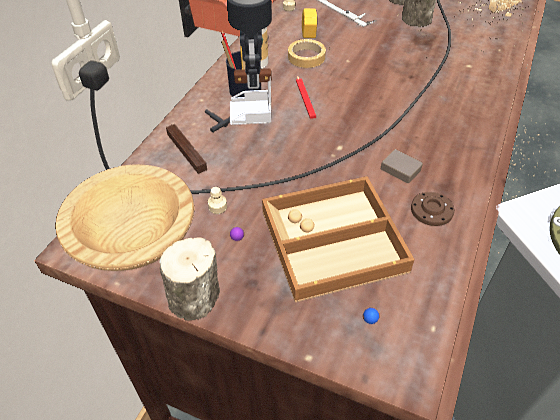

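```bash
cat >> h.py <<'E'
TC=np.array([.472,-.192,0]); TY=-5.0; OFF=np.array([.0075,-.0005,.0924])
TR=Ro.from_euler("Z",TY,degrees=True).as_matrix()
def scoop(x,y,z,pitch=0):
    R=toolR(TY,pitch); O=TC+TR@(np.array([x,y,z])/1000)
    rel(R,O-R@OFF)
def where():
    s=robot.sense(); R=s["ee_rot"]; O=s["position"]+R@OFF
    Rt=TR.T@R@D
    print("t",s["time"],"scoop in tray",(TR.T@(O-TC)*1000).round(1),"eul ZYX",Ro.from_matrix(Rt).as_euler("ZYX",degrees=True).round(1),"F",s["contact_force"].round(1),"open",s["opening"])
E
python3 -c "
from h import *
where();scoop(-40,-48,95)"
```

```text
t 4.25 scoop in tray [  77.3 -282.9   99.1] eul ZYX [-12.5   0.    0. ] F [-0.   1.  -1.2] open 0.01679987896183964
turn [ -0.02   0.05 -12.48] shift [-165.  -202.4    4.2]
```

Emit:
servo_tool(
  rows="0 0 -2 -20 -25 0 10; 0 0 -4 -50 -60 0 10; 0 0 -7 -85 -105 0 10; 0 0 -10 -120 -145 2 10; 0 0 -12 -145 -180 4 10",
)

```text
time: 4.75
position: [0.4323, -0.2649, 0.1868]
ee_rot: [[0.996, -0.094, -0.002], [-0.094, -0.996, 0.001], [-0.002, -0.001, -1.0]]
contact_force: [0.9, 0.6, -0.6]
opening: 0.0172
```

Emit:
servo_tool(
  rows="0 0 -0.5 -18 -20 0 10; 0 0 -0.5 -18 -20 0 10; 0 0 -0.5 -18 -20 0 10",
)

```text
time: 5.05
position: [0.4177, -0.2451, 0.1878]
ee_rot: [[0.996, -0.087, -0.0], [-0.087, -0.996, -0.001], [-0.0, 0.001, -1.0]]
contact_force: [-0.1, 0.0, -2.5]
opening: 0.0172
```

```bash
python3 - <<'E'
from h import *
where();scoop(-40,-48,45);scoop(-40,-48,8.5)
p=cap("wrist","w2.png");p=cap("side","s2.png")
X=pts(p,np.ones((420,560),bool))
L=(X-TC)@TR*1000
a=L[(abs(L[:,0])<98)&(L[:,1]<1)&(L[:,1]>-97)&(L[:,2]>50)&(L[:,2]<130)]; print(np.percentile(a,[1,99],axis=0))
a=L[(abs(L[:,0])<120)&(abs(L[:,1])<120)&(L[:,2]>37)&(L[:,2]<43)];print(np.percentile(a,[1,99],axis=0))
E
cd pics; python3 -c "
import cv2,numpy as np
a=cv2.imread('w2.png');b=cv2.imread('s2.png')[60:340,150:500];cv2.imwrite('v.png',np.hstack([cv2.resize(a,(400,300)),cv2.resize(b,(375,300))]))"
```

```text
t 5.05 scoop in tray [-42.  -57.1  95.4] eul ZYX [ 0.  0. -0.] F [-0.1  0.  -2.5] open 0.017162644549105894
turn [0.03 0.03 0.04] shift [ 2.  -9.1 50.4]
turn [0.03 0.03 0.04] shift [ 2.  -9.1 86.9]
[[-79.4136 -93.8687  95.6166]
 [ -0.9223 -18.8639 124.6422]]
[[-104.6993 -104.4919   37.1108]
 [ 106.2791  105.2581   42.5461]]
```

View pics/v.png

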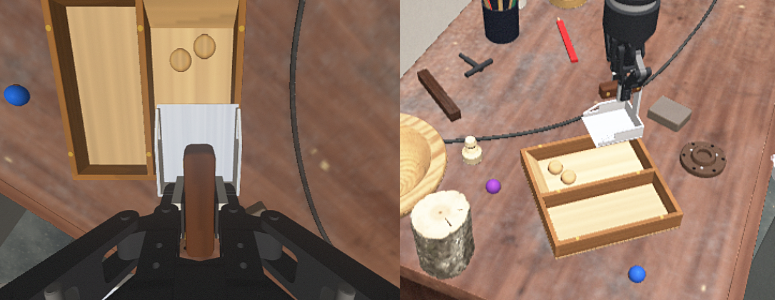

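Emit:
servo_tool(
  rows="0 0 0 1 -4 10 10; 0 0 0 2 -9 25 10; 0 0 0 2 -9 45 10; 0 0 0 2 -9 50 10; 0 0 0 2 -9 50 10",
)

```text
time: 5.65
position: [0.4203, -0.2362, 0.1368]
ee_rot: [[0.996, -0.087, -0.003], [-0.087, -0.996, 0.002], [-0.003, -0.001, -1.0]]
contact_force: [0.3, 0.2, -1.7]
opening: 0.0169
```

```bash
python3 -c "
from h import *
where();scoop(-40,-48,8.5)"
```

```text
t 5.65 scoop in tray [-40.4 -47.9  44.4] eul ZYX [-0.   0.2  0.1] F [ 0.3  0.2 -1.7] open 0.016894828884610275
turn [-0.08  0.15 -0.01] shift [ 0.3  0.  35.9]
```

Emit:
servo_tool(
  rows="0 0 0 0 0 12 10; 0 0 0 0 0 24 10; 0 0 0 0 0 32 10; 0 0 0 0 0 34 10; 0 0 0 0 0 35 10",
)

```text
time: 6.15
position: [0.4208, -0.2362, 0.1029]
ee_rot: [[0.996, -0.087, -0.0], [-0.087, -0.996, 0.0], [-0.0, -0.0, -1.0]]
contact_force: [-0.2, -0.3, -1.5]
opening: 0.0167
```

Emit:
servo_tool(
  rows="0 0 0 0 0 0 10; 0 0 0 0 0 0 10",
)

```text
time: 6.35
position: [0.4213, -0.2365, 0.1037]
ee_rot: [[0.996, -0.087, 0.001], [-0.087, -0.996, -0.001], [0.001, 0.001, -1.0]]
contact_force: [0.6, -0.0, -1.7]
opening: 0.0167
```

Run:
```python
from h import *
for i in range(3):
    where(); p=cap("side","s3.png")
X=pts(p,np.ones((420,560),bool)); L=(X-TC)@TR*1000
a=L[(L[:,0]>20)&(L[:,0]<75)&(L[:,1]<-8)&(L[:,1]>-90)&(L[:,2]>12)&(L[:,2]<36)]; print("beads",np.percentile(a,[0,100],axis=0))
a=L[(L[:,0]>-75)&(L[:,0]<-5)&(abs(L[:,1]+48)<30)&(L[:,2]<36)]; print("panfloor",np.median(a,0))
a=L[(L[:,0]>5)&(L[:,0]<20)&(abs(L[:,1]+48)<30)&(L[:,2]<36)]; print("trayfloor",np.median(a,0))
```

```text
t 6.35 scoop in tray [-39.1 -48.3  11.3] eul ZYX [ 0. -0. -0.] F [ 0.6 -0.  -1.7] open 0.016670598617347515
t 6.4 scoop in tray [-39.1 -48.3  11.3] eul ZYX [ 0. -0. -0.] F [ 0.2 -0.2 -1.4] open 0.01671003458571583
t 6.45 scoop in tray [-39.1 -48.3  11.3] eul ZYX [ 0. -0. -0.] F [-0.2  0.4 -0.8] open 0.017084317257445705
beads [[ 26.6184 -73.3922  12.576 ]
 [ 67.7086 -20.6716  35.5661]]
panfloor [-37.9255 -52.2924  14.2559]
trayfloor [ 12.7619 -50.4256   6.2344]
```

Emit:
servo_tool(
  rows="0 0 0 0 0 2 10; 0 0 0 0 0 3.5 10; 0 0 0 5 0 3.5 10; 0 0 0 12 0 3.5 10; 0 0 0 20 0 3.5 10",
)

```text
time: 7.0
position: [0.4417, -0.2382, 0.0999]
ee_rot: [[0.996, -0.087, 0.0], [-0.087, -0.996, -0.0], [0.0, 0.0, -1.0]]
contact_force: [0.7, 0.6, -1.8]
opening: 0.017
```

Run:
```python
from h import *
where(); p=cap("side","s4.png");where()
X=pts(p,np.ones((420,560),bool)); L=(X-TC)@TR*1000
a=L[(L[:,0]>-50)&(L[:,0]<8)&(abs(L[:,1]+48)<30)&(L[:,2]<36)]; print("panfloor",np.median(a,0),np.percentile(a[a[:,0]>0,2],[5,50,95]))
```

```text
t 7.0 scoop in tray [-18.6 -48.2   7.5] eul ZYX [ 0. -0. -0.] F [ 0.7  0.6 -1.8] open 0.01700576616385229
t 7.05 scoop in tray [-16.9 -47.9   7.7] eul ZYX [ 0.1 -0.1 -0. ] F [ 2.6  0.  -2.1] open 0.017125825882521643
panfloor [-18.6919 -53.1453  10.2901] [ 8.1267 10.3649 13.1849]
```

Emit:
servo_tool(
  rows="0 0 0 7 0 0 10; 0 0 0 14 0 0 10; 0 0 0 21 0 0 10; 0 0 0 28 0 0 10; 0 0 0 35 0 0 10",
)

```text
time: 7.55
position: [0.4764, -0.2411, 0.0997]
ee_rot: [[0.996, -0.087, 0.0], [-0.087, -0.996, -0.0], [0.0, 0.0, -1.0]]
contact_force: [-0.9, -0.6, -2.2]
opening: 0.0166
```

```bash
cat > look.py <<'E'
from h import *
import sys
where(); p=cap("side"); where()
cv2.imwrite("pics/"+sys.argv[1],cv2.resize(p["img"][150:320,220:440,::-1],None,fx=3,fy=3,interpolation=cv2.INTER_CUBIC))
X=pts(p,np.ones((420,560),bool)); L=(X-TC)@TR*1000
for d in models.outline_of(p,"bead_0")[:6]:
    a=(pts(p,d["mask"])-TC)@TR*1000
    if len(a) and abs(np.median(a[:,1]))<110 and d["mask"].sum()<400: print(round(d["p"],2),np.median(a,0),a[:,2].max())
E
python3 look.py s5.png
```

```text
t 7.55 scoop in tray [ 16.1 -48.1   7.3] eul ZYX [ 0. -0. -0.] F [-0.9 -0.6 -2.2] open 0.01664850012629162
t 7.6 scoop in tray [ 17.5 -47.9   7.5] eul ZYX [ 0.  -0.1 -0. ] F [ 1.7  0.8 -2.1] open 0.016374900736891875
0.72 [167.3761 -52.4913  20.2874] 28.11665994062194
0.65 [ 68.2652 -29.5936  26.8528] 34.657137372518896
0.47 [ 68.3534 -57.3976  27.0342] 34.06040180510058
```

View pics/s5.png

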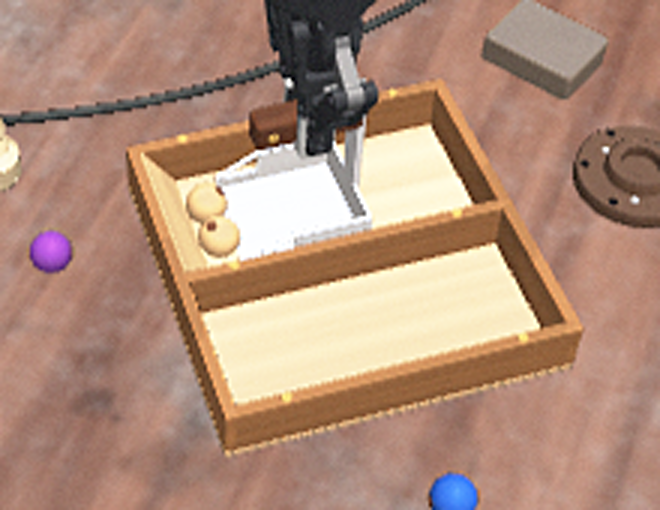

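Emit:
servo_tool(
  rows="0 0 0 6 0 0 10; 0 0 0 11 0 0 10; 0 0 0 15 0 0 10; 0 0 0 18 0 0 10; 0 0 0 18 0 0 10",
)

```text
time: 8.15
position: [0.4942, -0.2426, 0.0998]
ee_rot: [[0.996, -0.087, 0.0], [-0.087, -0.996, -0.0], [0.0, 0.0, -1.0]]
contact_force: [0.1, 0.1, -2.2]
opening: 0.0171
```

```bash
python3 look.py s6.png
```

```text
t 8.15 scoop in tray [ 34.  -48.    7.4] eul ZYX [ 0. -0. -0.] F [ 0.1  0.1 -2.2] open 0.017078406313647293
t 8.2 scoop in tray [ 33.6 -48.    7.3] eul ZYX [ 0.  0. -0.] F [-0.   0.3 -1.5] open 0.016525843928908757
0.68 [ 73.5712 -31.0928  30.3038] 39.67518035785075
0.57 [168.1249 -51.7445  20.7628] 28.533442863305012
0.42 [ 73.642  -60.2174  30.5625] 37.73367052539785
```

View pics/s6.png

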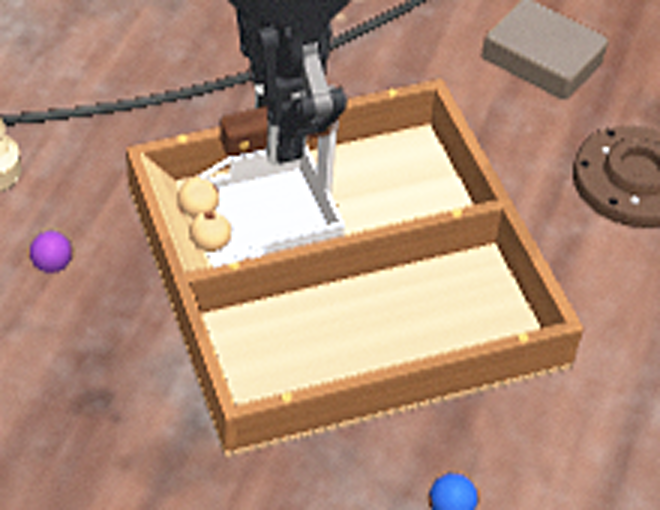

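Run:
```python
from h import *
for th,xb,zb in((0,-4,7.4),(6,-4,8),(12,-4,9),(18,-5,12),(18,-10,30),(18,-10,70)):
    c=np.radians(th); scoop(xb+40*np.cos(c),-48,zb+40*np.sin(c),th)
```

```text
turn [0.   0.01 0.02] shift [ 2.6 -0.1 -0.1]
turn [0.   6.01 0.02] shift [-7.3 -0.1 -3.6]
turn [ 0.   12.01  0.02] shift [-17.3  -0.1  -6.4]
turn [-0.   18.01  0.02] shift [-28.6  -0.1 -10.2]
turn [-0.   18.01  0.02] shift [-33.6  -0.1 -28.2]
turn [-0.   18.01  0.02] shift [-33.6  -0.1 -68.2]
```

Emit:
servo_tool(
  rows="0 0 0 2.5 0 0 10; 0 0 0 2.5 0 0 10; 0 6 0 -7.3 0 -3.6 10; 0 12 0 -17.3 0 -6.4 10; 0 18 0 -28.6 0 -10.2 10",
)

```text
time: 8.75
position: [0.4651, -0.2402, 0.1102]
ee_rot: [[0.946, -0.086, 0.312], [-0.082, -0.996, -0.028], [0.313, 0.001, -0.95]]
contact_force: [0.4, 0.4, -1.3]
opening: 0.0171
```

```bash
python3 look.py s7.png; python3 -c "
from h import *
scoop(33,-48,30,18);scoop(25,-48,80,18)"
```

```text
t 8.75 scoop in tray [ 33.4 -48.2  24.8] eul ZYX [  0.1 -18.2  -0.1] F [ 0.4  0.4 -1.3] open 0.01706297356396437
t 8.8 scoop in tray [ 26.5 -48.1  21.9] eul ZYX [ -0.1 -18.    0. ] F [-6.4  1.6 -3.9] open 0.01677051359953742
0.6 [168.2735 -52.05    20.5719] 27.530094043885224
0.52 [ 45.4146 -35.9682  52.546 ] 58.8377483268927
turn [ 0.01  0.24 -0.2 ] shift [ 7.7 -0.2 -5.7]
turn [ 0.01  0.24 -0.2 ] shift [ 15.3  -0.2 -55.8]
```

View pics/s7.png

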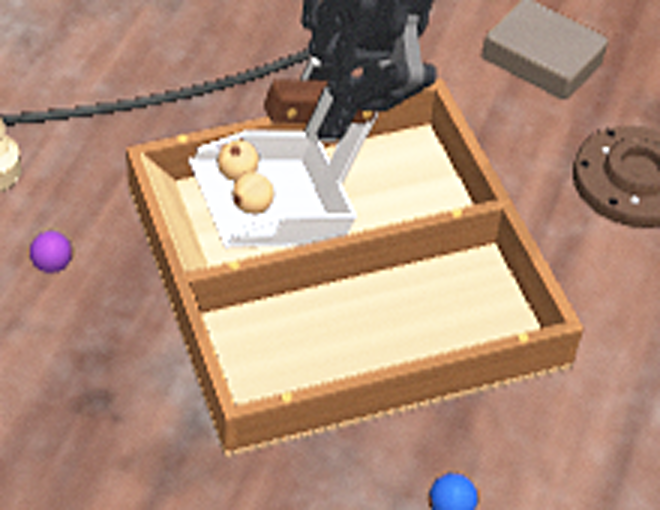

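Emit:
servo_tool(
  rows="0 0 0 0 0 0 10; 0 0 0 1 0 -5 10; 0 0 0 4 0 -16 10; 0 0 0 8 0 -32 10; 0 0 0 13 0 -48 10",
)

```text
time: 9.35
position: [0.4638, -0.2398, 0.1613]
ee_rot: [[0.947, -0.086, 0.308], [-0.081, -0.996, -0.027], [0.309, 0.0, -0.951]]
contact_force: [0.2, 0.1, -2.1]
opening: 0.0169
```

Emit:
servo_tool(
  rows="0 0 0 2 0 -6 10; 0 0 0 2.5 0 -8 10; 0 0 0 2.5 0 -8 10",
)

```text
time: 9.65
position: [0.4629, -0.2399, 0.1681]
ee_rot: [[0.947, -0.086, 0.308], [-0.082, -0.996, -0.027], [0.309, 0.0, -0.951]]
contact_force: [0.1, -0.3, -2.6]
opening: 0.0166
```

```bash
python3 look.py s8.png; python3 -c "
from h import *
scoop(20,53,80,18)"
```

```text
t 9.65 scoop in tray [ 30.8 -48.   82.6] eul ZYX [  0. -18.  -0.] F [ 0.1 -0.3 -2.6] open 0.016559423943662773
t 9.7 scoop in tray [ 30.3 -47.8  81.9] eul ZYX [  0.  -17.9   0. ] F [-0.8  0.2 -2.4] open 0.01700159037178976
0.53 [  5.9646 -35.0332  98.1627] 105.18378640816111
0.44 [167.9595 -52.1547  20.8062] 29.030751089437587
turn [-0.05  0.08  0.02] shift [ -10.1 -100.8   -1.5]
```

Emit:
servo_tool(
  rows="0 0 0 -1 -6 0 10; 0 0 0 -2 -16 0 10; 0 0 0 -4 -30 0 10; 0 0 0 -6 -46 0 10; 0 0 0 -8 -62 0 10",
)

```text
time: 10.25
position: [0.4601, -0.1756, 0.1652]
ee_rot: [[0.948, -0.086, 0.307], [-0.082, -0.996, -0.026], [0.308, -0.0, -0.951]]
contact_force: [0.2, 0.6, -2.8]
opening: 0.0173
```

Emit:
servo_tool(
  rows="0 0 0 -1 -16 0 10; 0 0 0 -2 -28 0 10; 0 0 0 -2 -36 0 10; 0 0 0 -2 -39 0 10; 0 0 0 -2 -39 0 10",
)

```text
time: 10.75
position: [0.462, -0.1383, 0.165]
ee_rot: [[0.947, -0.086, 0.308], [-0.082, -0.996, -0.027], [0.309, 0.0, -0.951]]
contact_force: [0.0, 0.3, -2.9]
opening: 0.0164
```

```bash
python3 look.py s9.png
python3 - <<'E'
from h import *
# lip position fixed in tray: pour with lip going to (lx, lz)
for th,lx,lz in((18,35,70),(8,40,55),(0,40,45),(-8,40,35),(-16,40,28),(-24,40,22),(-32,40,20),(-36,40,20)):
    c=np.radians(th); scoop(lx-40*np.cos(c),53,lz-40*np.sin(c),th)
E
```

```text
t 10.75 scoop in tray [21.1 53.1 79.4] eul ZYX [  0.1 -18.   -0. ] F [ 0.   0.3 -2.9] open 0.016381109667603186
t 10.8 scoop in tray [21.1 52.6 79.5] eul ZYX [  0. -18.  -0.] F [ 0.4 -0.2 -1.2] open 0.016196127050265317
0.73 [-3.2786 66.9235 94.7702] 101.76309195281016
0.6 [-2.6939 39.4818 95.5325] 102.03632290476932
0.54 [167.9613 -52.2221  20.8012] 27.985757185508426
turn [ 0.02 -0.01 -0.02] shift [-29.6  -0.7  13.3]
turn [  0.02 -10.01  -0.02] shift [-12.7  -0.7  22.2]
turn [  0.02 -18.01  -0.02] shift [-1.7 -0.7 28.4]
turn [  0.02 -26.01  -0.02] shift [ 9.6 -0.7 36.6]
turn [  0.01 -34.01  -0.03] shift [22.  -0.7 44. ]
turn [  0.01 -42.01  -0.03] shift [34.3 -0.7 52.4]
turn [  0.01 -50.01  -0.03] shift [47.4 -0.7 59. ]
turn [  0.01 -54.01  -0.03] shift [54.  -0.7 62. ]
```

View pics/s9.png

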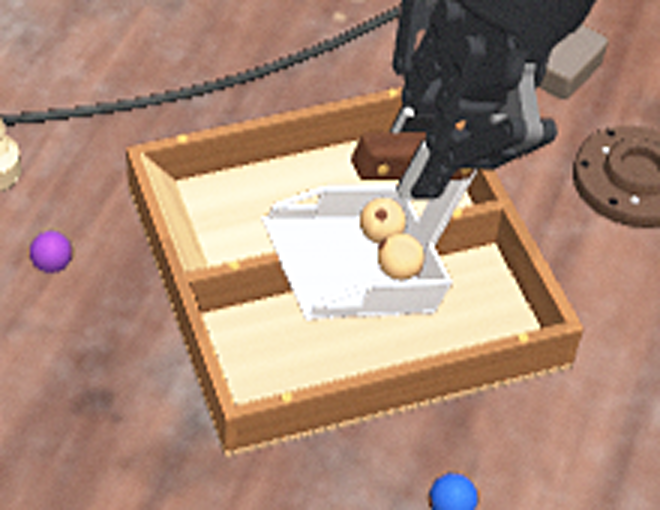

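Emit:
servo_tool(
  rows="0 0 0 -2 0 6 10; 0 0 0 -6 0 15 10; 0 0 0 -11 0 25 10; 0 0 0 -16 -0.5 34 10; 0 0 0 -18 -0.5 38 10",
)

```text
time: 11.35
position: [0.4552, -0.1371, 0.1211]
ee_rot: [[0.948, -0.087, 0.305], [-0.083, -0.996, -0.026], [0.306, -0.001, -0.952]]
contact_force: [-0.4, -0.3, -2.2]
opening: 0.0166
```

Run:
```python
from h import *
where()
for th,lx,lz in((18,52,52),(11,52,42),(4,52,36),(-3,52,30),(-10,52,26),(-17,52,22),(-24,52,20),(-31,52,20),(-36,52,20)):
    c=np.radians(th); scoop(lx-40*np.cos(c),53,lz-40*np.sin(c),th)
```

```text
t 11.35 scoop in tray [13.9 53.8 35.4] eul ZYX [ -0.  -17.8   0.1] F [-0.4 -0.3 -2.2] open 0.01663367129565525
turn [-0.06  0.18 -0.  ] shift [ 1.1  0.7 -4. ]
turn [-0.06 -6.82  0.  ] shift [9.6 0.7 0.4]
turn [ -0.06 -13.82   0.01] shift [19.9  0.7  2.4]
turn [ -0.06 -20.82   0.01] shift [30.6  0.7  6. ]
turn [ -0.06 -27.82   0.01] shift [42.   0.7  9.1]
turn [ -0.06 -34.82   0.02] shift [53.5  0.8 13.8]
turn [ -0.06 -41.82   0.02] shift [65.3  0.8 18.2]
turn [ -0.06 -48.82   0.02] shift [77.3  0.8 22.1]
turn [ -0.06 -53.82   0.03] shift [85.6  0.8 25.8]
```

Emit:
servo_tool(
  rows="0 -7 0 9.6 0.7 0.4 10; 0 -14 0 19.9 0.7 2.4 10; 0 -21 0 30.6 0.7 6 10; 0 -28 0 42 0.7 9.1 10; 0 -35 0 53.5 0.7 13.8 10",
)

```text
time: 11.85
position: [0.513, -0.1437, 0.1269]
ee_rot: [[0.952, -0.088, -0.293], [-0.084, -0.996, 0.025], [-0.294, 0.001, -0.956]]
contact_force: [0.8, -0.4, -1.1]
opening: 0.0168
```

Run:
```python
from h import *
where()
for th,lx,lz in((-24,52,20),(-31,52,20),(-35,52,20)):
    c=np.radians(th); scoop(lx-40*np.cos(c),53,lz-40*np.sin(c),th)
```

```text
t 11.85 scoop in tray [16.6 52.2 36.3] eul ZYX [-0.  17.1 -0. ] F [ 0.8 -0.4 -1.1] open 0.01683168127199435
turn [ 0.02 -6.87 -0.05] shift [10.1 -0.8  0.2]
turn [  0.02 -13.87  -0.05] shift [22.2 -0.8 -3.5]
turn [  0.02 -17.87  -0.05] shift [29.3 -0.8 -4.9]
```

Emit:
servo_tool(
  rows="0 -7 0 10 -0.8 0 10; 0 -14 0 22 -0.8 -3.5 10; 0 -18 0 29 -0.8 -5 10; 0 -18 0 29 -0.8 -5 10; 0 -18 0 29 -0.8 -5 10",
)

```text
time: 12.35
position: [0.5408, -0.1445, 0.1216]
ee_rot: [[0.816, -0.087, -0.571], [-0.071, -0.996, 0.05], [-0.573, -0.001, -0.819]]
contact_force: [-0.6, 0.8, -2.6]
opening: 0.0167
```

Emit:
servo_tool(
  rows="0 0 0 0 0 0 10; 0 0 0 0 0 0 10; 0 0 0 0 0 0 10",
)

```text
time: 12.65
position: [0.5404, -0.1452, 0.1241]
ee_rot: [[0.817, -0.087, -0.57], [-0.072, -0.996, 0.049], [-0.572, 0.001, -0.82]]
contact_force: [0.5, -0.1, -1.4]
opening: 0.0171
```

```bash
python3 look.py s10.png; python3 -c "
from h import *
scoop(10,53,110,-35)"
```

```text
t 12.65 scoop in tray [17.4 53.  44. ] eul ZYX [-0.  34.9 -0.1] F [ 0.5 -0.1 -1.4] open 0.01705346942043961
t 12.7 scoop in tray [17.4 53.2 43.9] eul ZYX [-0.  34.9 -0.1] F [-0.6 -0.3 -2.3] open 0.01689868041439346
0.68 [85.9366 64.2313 28.079 ] 41.57007979078674
0.68 [168.3435 -52.6563  21.1185] 27.920989789843134
0.62 [85.8229 36.261  27.7397] 40.25602810326146
turn [ 0.03 -0.09 -0.02] shift [-43.9   0.3 -50.1]
```

View pics/s10.png

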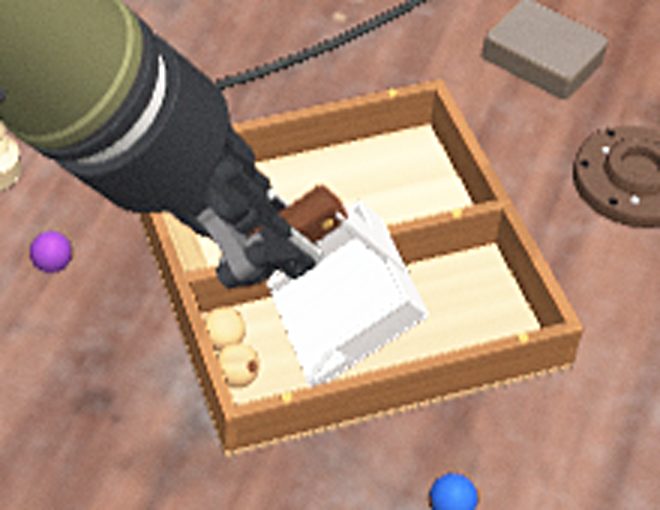

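Emit:
servo_tool(
  rows="0 0 0 -6 0 -7 10; 0 0 0 -16 0 -18 10; 0 0 0 -28 0 -32 10; 0 0 0 -40 0 -45 10; 0 0 0 -44 0 -50 10",
)

```text
time: 13.25
position: [0.5341, -0.1442, 0.1925]
ee_rot: [[0.818, -0.087, -0.568], [-0.072, -0.996, 0.049], [-0.57, 0.001, -0.822]]
contact_force: [0.5, -0.2, -1.5]
opening: 0.0169
```

```bash
python3 -c "
from h import *
where();scoop(30,53,110,0)"
```

```text
t 13.25 scoop in tray [ 11.2  53.5 112.3] eul ZYX [-0.  34.8 -0.1] F [ 0.5 -0.2 -1.5] open 0.016893914787048856
turn [ 0.05 34.76  0.  ] shift [-34.6   0.6  11.9]
```

Emit:
servo_tool(
  rows="0 7 0 -7 0 2 10; 0 14 0 -14 0 5 10; 0 21 0 -21 0 7 10; 0 28 0 -28 0 9 10; 0 34.8 0 -34.6 0 12 10",
)

```text
time: 13.75
position: [0.4981, -0.141, 0.2002]
ee_rot: [[0.996, -0.087, 0.002], [-0.087, -0.996, -0.001], [0.002, 0.001, -1.0]]
contact_force: [0.1, 0.3, -1.4]
opening: 0.0169
```

Emit:
servo_tool(
  rows="0 0 0 0 0 0 10; 0 0 0 0 0 0 10",
)

```text
time: 13.95
position: [0.4976, -0.1413, 0.2001]
ee_rot: [[0.996, -0.088, -0.004], [-0.088, -0.996, -0.001], [-0.004, 0.002, -1.0]]
contact_force: [-0.1, 0.3, -1.9]
opening: 0.0171
```

```bash
python3 -c "
from h import *
where();rel(toolR(-17.5),[.517,-.479,.20])"
```

```text
t 13.95 scoop in tray [ 28.3  53.1 107.7] eul ZYX [-0.   0.2 -0.1] F [-0.1  0.3 -1.9] open 0.017138853936340383
turn [ 0.11  0.2  12.48] shift [ 48.9 334.7   0.4]
```

Emit:
servo_tool(
  rows="0 0 1 3 20 0 10; 0 0 3 8 55 0 10; 0 0 5 15 100 0 10; 0 0 7 22 145 0 10; 0 0 8 28 190 0 10",
)

```text
time: 14.45
position: [0.5106, -0.3361, 0.1982]
ee_rot: [[0.974, -0.226, -0.005], [-0.226, -0.974, 0.001], [-0.005, 0.0, -1.0]]
contact_force: [-0.5, -0.4, -1.2]
opening: 0.0171
```

Emit:
servo_tool(
  rows="0 0 2 0 40 0 10; 0 0 3.5 0 80 0 10; 0 0 4.5 0 115 0 10; 0 0 4.5 0 130 0 10; 0 0 4.5 0 130 0 10",
)

```text
time: 14.95
position: [0.4789, -0.4634, 0.1974]
ee_rot: [[0.952, -0.305, -0.006], [-0.305, -0.952, 0.001], [-0.006, 0.001, -1.0]]
contact_force: [0.5, 0.0, -1.9]
opening: 0.0168
```

```bash
python3 -c "
from h import *
where();rel(toolR(-17.5),[.517,-.479,.0945])"
```

```text
t 14.95 scoop in tray [  37.4 -270.9  104.9] eul ZYX [-12.8   0.3  -0.1] F [ 0.5  0.  -1.9] open 0.016831333366310427
turn [ 0.07  0.34 -0.28] shift [ 41.7   3.1 102.6]
```

Emit:
servo_tool(
  rows="0 0.3 0 10 1 15 10; 0 0.3 0 25 2 35 10; 0 0.3 0 38 3 55 10; 0 0.3 0 41.7 3 75 10; 0 0.3 0 41.7 3 85 10",
)

```text
time: 15.45
position: [0.5209, -0.4708, 0.1104]
ee_rot: [[0.955, -0.296, -0.0], [-0.296, -0.955, 0.003], [-0.001, -0.003, -1.0]]
contact_force: [-0.6, -0.1, -2.5]
opening: 0.0167
```

Emit:
servo_tool(
  rows="0 0 0 0 0 5 10; 0 0 0 0 0 8 10; 0 0 0 0 0 11 10; 0 0 0 0 0 13 10; 0 0 0 0 0 13 10",
)

```text
time: 15.95
position: [0.5189, -0.4751, 0.1015]
ee_rot: [[0.954, -0.301, 0.002], [-0.301, -0.954, -0.002], [0.002, 0.001, -1.0]]
contact_force: [-0.4, -0.1, -1.9]
opening: 0.0168
```

```bash
python3 -c "
from h import *
where();print(robot.sense()['position']);rel(toolR(-17.5),[.517,-.479,.0924])
p=cap('side');X=pts(p,np.ones((420,560),bool))
a=X[np.all((X>[.49,-.52,-.01])&(X<[.56,-.44,.04]),1)];print(np.percentile(a[:,2],[1,10,25,50,75,99]))
where()"
```

```text
t 15.95 scoop in tray [  79.1 -279.2    9.1] eul ZYX [-12.5  -0.1  -0.1] F [-0.4 -0.1 -1.9] open 0.016769202001549695
[ 0.5189 -0.4751  0.1015]
turn [ 0.07 -0.14  0.  ] shift [-0.7  4.3  9.1]
[-0.0018  0.0008  0.0108  0.0126  0.0186  0.0366]
t 16.0 scoop in tray [  79.1 -279.3    9.2] eul ZYX [-12.5  -0.1  -0.1] F [-0.5  0.4 -1.4] open 0.016928136168039506
```

Emit:
servo_tool(
  rows="0 0 0 0 0 3 10; 0 0 0 0 0 6 10; 0 0 0 0 0 8 10; 0 0 0 0 0 9 10; 0 0 0 0 0 9 10",
)

```text
time: 16.5
position: [0.519, -0.4748, 0.0923]
ee_rot: [[0.954, -0.3, 0.001], [-0.3, -0.954, -0.001], [0.002, 0.001, -1.0]]
contact_force: [-1.8, 0.7, 2.2]
opening: 0.0166
```

Emit:
servo_tool(
  rows="0 0 0 0 0 0 10; 0 0 0 0 0 0 10",
)

```text
time: 16.7
position: [0.519, -0.4748, 0.0923]
ee_rot: [[0.954, -0.3, 0.001], [-0.3, -0.954, -0.001], [0.002, 0.001, -1.0]]
contact_force: [-1.4, 1.4, 2.3]
opening: 0.0165
```

Light contact with the table; releasing gently.

Emit:
servo_tool(
  rows="0 0 0 0 0 0 22; 0 0 0 0 0 0 30; 0 0 0 0 0 0 45; 0 0 0 0 0 0 60; 0 0 0 0 0 0 60",
  squeeze=20,
)

```text
time: 17.2
position: [0.519, -0.4749, 0.0919]
ee_rot: [[0.954, -0.3, 0.002], [-0.3, -0.954, -0.001], [0.002, 0.001, -1.0]]
contact_force: [-0.3, -0.6, -0.3]
opening: 0.0598
```

Emit:
servo_tool(
  rows="0 0 0 0 0 -10 60; 0 0 0 0 0 -30 60; 0 0 0 0 0 -60 60; 0 0 0 0 0 -100 60; 0 0 0 0 0 -140 60",
)

```text
time: 17.7
position: [0.5186, -0.4744, 0.2339]
ee_rot: [[0.954, -0.3, 0.001], [-0.3, -0.954, -0.001], [0.002, 0.001, -1.0]]
contact_force: [0.2, -0.9, -0.6]
opening: 0.0598
```

Emit:
servo_tool(
  rows="0 0 0 0 0 0 60; 0 0 0 0 0 0 60; 0 0 0 0 0 0 60; 0 0 0 0 0 0 60; 0 0 0 0 0 0 60",
)

```text
time: 18.2
position: [0.5183, -0.4743, 0.2305]
ee_rot: [[0.954, -0.3, -0.0], [-0.3, -0.954, 0.0], [-0.0, -0.0, -1.0]]
contact_force: [0.3, 0.1, -0.6]
opening: 0.0598
```

```bash
python3 look.py s11.png; python3 -c "
from h import *
p=cap('side','s12.png'); print(robot.sense()['position'],robot.sense()['contact_force'])"
```

```text
t 18.2 scoop in tray [  78.1 -278.3  138.1] eul ZYX [-12.5   0.    0. ] F [ 0.3  0.1 -0.6] open 0.05980654821644815
t 18.25 scoop in tray [  78.3 -278.4  138.3] eul ZYX [-12.5  -0.    0. ] F [-0.   1.1 -0.6] open 0.06009198301790202
0.54 [86.4358 64.1613 28.4012] 35.39448016000915
0.43 [167.8462 -51.5546  21.5009] 26.805222268304238
[ 0.5186 -0.4745  0.2312] [0.0736 0.3427 0.3734]
```

View pics/s12.png

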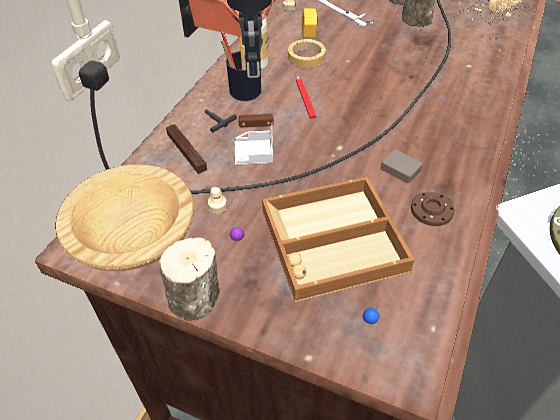

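The picture shows both beads in the left bay, at (295,258) and (299,271). The scoop is upright at (254,140) and free of the gripper.

```bash
python3 -c "
from h import *
print(robot.hand_in())"
```

```text
the job is handed in; nothing more can be done
None
```

The job is done and handed in at about 18 s of the 51 s allowed. I gripped the scoop by its handle, pushed both beads onto the ramp, scooped them up together and tipped them into the tray's empty bay. I then set the scoop down upright near its starting place, clear of the tray and cable, and let go. The beads were only touched by the scoop.

- **Final picture:** both beads lie in the left bay against the far wall, and the scoop stands upright with the gripper about 14 cm above it.
- **Forces:** every wrist reading stayed below about 10 N.
- **One disagreement:** the last network check reported only one bead in the tray. It had reported both there just after the pour, and both are visible in the final picture.

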